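# Press down a well-plate lid with the sealing block

## Task

The lidded well plate lies in the sprung holder. Take the wide-footed sealing block from the mat, set it squarely across the lid at the end by the holder's knob, press the plate about half-way down its spring travel, and sweep the block slowly along to the opposite end, keeping that steady pressure and staying centred on the lid; never slam the plate hard onto its stop. Then stand the block upright on the mat again, and leave the round tamper alone.

Things in the scene. Friction and masses are not known exactly. Their poses are not given: they have to be found in the camera images.
- block_mid (a point): Off-white plastic sealing block, about 0.16 kg, upright on the mat: foot 90 (its x) x 30 (y) x 14 mm high, on it a centred flat handle 60 (x) x 20 mm thick (y), reaching 85 mm above the underside. Point: its centre, 42.5 mm above the underside; z up. Grip the handle from above across its 20 mm (y). Same when turned half round.
- lid_mid (a point): Top middle of the flat grey-blue lid, 82 (x) x 124 mm (y), z up, on the white well plate in a fixed low grey holder, 112 x 156 mm, walls 24 mm high. Lid top 49 mm above the bench. Steel holder knob (24 mm) at its +y end (robot's left); sweep from +y to -y, foot along x. Spring bed under the plate: gives from 3 N, 0.9 N more per mm, stop at 14 mm (16 N); stays level, springs back.
- mat_mid (a point): Middle of the top face of the dark grey tool mat, 160 mm (x) by 240 mm (y), 3 mm thick, fixed to the bench; z up. The block and the tamper stand on it, one in each half along y, about 120 mm apart.
- tamper_mid (a point): Bystander: round tamper of the same off-white plastic standing on the mat, a disc foot 40 mm across and 14 mm high with a round 22 mm stem, 80 mm tall in all. This point is its centre, 40 mm above its underside; z up.
Not all that is in view belongs to the job. Leave any orange look-alike of the part that bears block_mid alone.

How it is judged:
By the outcome, as a careful person would: the job done as asked, in the order asked, and still so for the second after the job is handed in, with the robot touching nothing.
It also fails if it takes over 51 s, if anything falls off the work surface, if the arm or the gripper's body presses on something with over 40 N, if the wrist force passes 120 N, or if a joint passes its speed limit or range.

## Robot

A 6-joint arm with a two-finger parallel gripper is mounted at the origin on the work surface. World frame = base frame: x ahead of the robot, y to its left, z up, the work surface at z = 0. Lengths are in m, angles in rad, forces in N, time in s.
With the tool pointing down it reaches from about 0.3 to 0.775 m from the base axis. Payload 14.6 kg.
Tool frame: the origin (TCP) lies on the centre line of the jaws, within the pads' length; the fingertips stand 25 mm ahead of it and the grasp point (between the pads) lies 6 mm ahead of it (ctrl.tip_reach is the distance from the TCP to the fingertips, in m); z points along the fingers, y is the line along which they close (so a half turn about z gives the same grasp; the last joint's range is limited). The gripper opens to 94 mm and grips with 3 to 60 N. Pads are 16 mm wide; open, the fingers measure 119 mm over their backs; the gripper's body (75 mm by 177 mm) begins 78 mm behind the grasp point.
Start: joints at [1.082, 0.3, 1.521, -0, 1.321, -0.067], TCP at [0.225, 0.502, 0.23] pointing down, gripper open.
Joint ranges: [-3.03, 3.03], [-0.79, 2.21], [0.23, 2.52], [-1.04, 4.18], [0, 3.07], [-2.55, 2.55]. Speed limits (rad/s): [2.22, 2.22, 2.57, 3.14, 3.14, 3.14].

## Interface

Orientations are given as [roll, pitch, yaw] about the fixed x, y, z axes, in that order (R = Rz(yaw) Ry(pitch) Rx(roll)).
In Python, from station import ctrl gives the robot as it stands. The module is installed in compiled form; this text tells all that it offers.
- The arm moves only by the tool apply_moves, never from a script. Its argument "deltas" is a list of rows, each a list of 7 numbers: the closure in counts, from 0 (fully open) to 255 (shut), then the shift along the world's x, y, z in cm, then the turn, a rotation vector about the world's x, y, z in rad. In form: [[jaw, tx, ty, tz, ax, ay, az], ...]. A call has 1 to 10 rows; each row shifts and turns the commanded pose from where the row before left it; what a row does not reach is not made up. A row lasts 1/10 s, in which the tool goes at most 50 mm and 8.59 degrees, less where a joint would pass 70% of its speed; a pose out of reach is approached as far as the arm can. A call with a gripper value outside its range is refused whole. The fingers move at their own pace and stop on an object; "grip_force" is the grip in N (left out, the last holds). Time passes only in rows, so rows that do not move let the fingers close. It gives the time, the measured TCP pose, the force, the opening and the grip force at its end, in the units of the state.
- ctrl.get_obs(): the state, without advancing time (a new reading comes with each control period).
- ctrl.camera(name): name is "scene" or "top" or "wrist"; returns a dict with "img" (400x640x3 uint8, red, green, blue), "K" (3x3 intrinsics, pixels), "pose" (4x4, takes a point from camera to world coordinates); the wrist camera has in their place "hand_eye" (4x4, takes a point from camera to tool coordinates, whose origin is the TCP and whose axes are the flange's). Camera axes: x right, y up, looking along -z (the intrinsics and any distortion apply to the point x, -y, -z); pixel columns grow to the right and rows downward; lengths in m; the calibration is good to about 2 mm. A picture is of the moment at which its call begins: read the wrist's pose just before it. There is no depth.
- ctrl.hand_in(): hands the job in; it is judged then, once.
The state is a dict: "time_s": time; "qpos": joint angles; "joint_vel": joint speeds; "tau": joint torques, N m; "ee_pos": TCP position; "eef_rot": TCP orientation; "force": force on the tool from outside, world axes, zero at the start; "moment": the same for the moment, N m; "grip_width": finger opening in m; "grip_force": force on a finger pad.
Only numpy, scipy, OpenCV 4.12 (cv2) and the standard library are available. Lean on these libraries where they do the work, as an engineer would, in place of code of your own. Each camera call takes 0.05 s, during which the arm holds its last target. There are 200 camera calls.

## Working session

There is one attempt and no reset: what is moved stays moved. The work goes in short steps, Python scripts to look and compute and a tool call to move; the robot and the scene stay as the last step left them, time stands still between calls to the robot, and variables do not carry over. Pictures are saved under pics/ and viewed, at most 10 in all, crops included, and the job is handed in when it is done.

Besides the shell and the picture viewer there is one more tool, called after "Emit:" by a JSON object that holds its "fn" and its "kwargs", one argument or row to a line. apply_moves: Moves the arm, as the interface text tells. Its arguments: {"type":"object","properties":{"deltas":{"type":"array"},"grip_force":{"type":"number"}},"required":["deltas"]}

```bash
mkdir -p pics; cat > h.py <<'E'
from station import ctrl
import numpy as np, cv2
def snap(n,f):
    o=ctrl.get_obs(); c=ctrl.camera(n); cv2.imwrite(f'pics/{f}.png',cv2.cvtColor(c['img'],cv2.COLOR_RGB2BGR))
    np.savez(f'pics/{f}.npz',**{k:v for k,v in c.items()},ee=o['ee_pos'],rot=o['eef_rot']); return c
def ray(f,u,v,z):
    c=np.load(f'pics/{f}.npz'); 
    d=np.linalg.inv(c['K'])@[u,v,1]; d=np.array([d[0],-d[1],-d[2]])
    P=c['pose']; d=P[:3,:3]@d; o=P[:3,3]; return (o+d*(z-o[2])/d[2]).round(4)
E
python3 - <<'E'
from h import *
for n in('top','scene'):
    c=snap(n,n); print({k:v for k,v in c.items() if k!='img'})
print(ctrl.get_obs())
E
```

```text
{'K': array([[411.96284518,   0.        , 321.03453012],
       [  0.        , 411.96284518, 199.63837602],
       [  0.        ,   0.        ,   1.        ]]), 'pose': array([[ 0.02280918,  0.99892975, -0.04023803,  0.44979748],
       [-0.99963805,  0.0233627 ,  0.0133398 ,  0.13697637],
       [ 0.01426559,  0.03991919,  0.99910107,  1.01773212],
       [ 0.        ,  0.        ,  0.        ,  1.        ]])}
{'K': array([[361.4586834 ,   0.        , 317.56577956],
       [  0.        , 361.4586834 , 195.661433  ],
       [  0.        ,   0.        ,   1.        ]]), 'pose': array([[ 0.66447177, -0.41273661,  0.6229974 ,  1.01360737],
       [ 0.74730847,  0.36396426, -0.5559317 , -0.33047158],
       [ 0.00270457,  0.83497216,  0.55028554,  0.52116883],
       [ 0.        ,  0.        ,  0.        ,  1.        ]])}
{'time_s': 0.1, 'qpos': array([ 1.08240380e+00,  3.00416455e-01,  1.52155151e+00, -9.06018048e-07,
        1.32068664e+00, -6.65955330e-02]), 'joint_vel': array([ 0.00100843, -0.0003459 , -0.00028886, -0.00127302, -0.00146329,
       -0.00065874]), 'tau': array([ 2.14841821e-03, -5.32642543e+01, -3.53287840e+01,  7.09578814e-02,
        2.34411116e-02, -6.97129735e-05]), 'ee_pos': array([0.22506762, 0.50160031, 0.2299288 ]), 'eef_rot': array([-3.14053300e+00, -6.97931196e-05,  2.71979585e+00]), 'force': array([0.14336795, 0.17939405, 0.32756249]), 'moment': array([-0.00161304,  0.01545436,  0.01038276]), 'grip_force': 0.0, 'grip_width': 0.09383189384238087}
```

View pics/top.png

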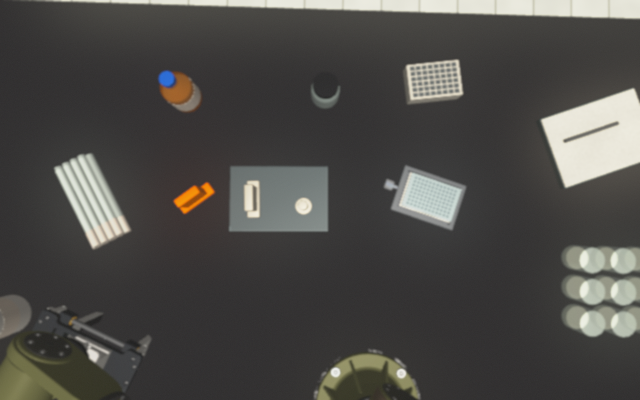

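View pics/scene.png

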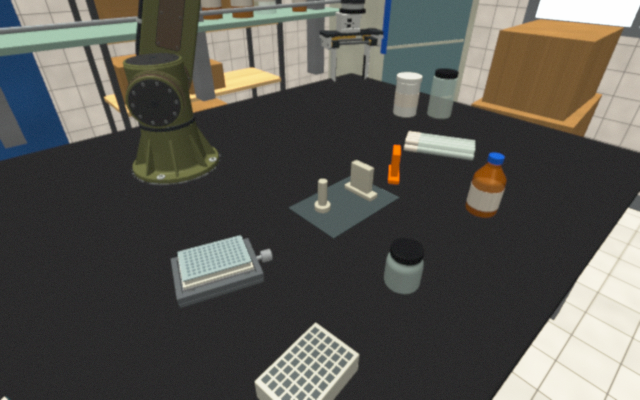

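The top view shows the mat at (230–328, 166–232), the block at about (251,199), the tamper at (303,206), the lid centre at about (431,197) with the knob at (390,185), and an orange look-alike at (194,198). I'll enlarge the crop.

```bash
python3 - <<'E'
import cv2,numpy as np
i=cv2.imread('pics/top.png')
a=cv2.resize(i[155:245,225:335],None,fx=6,fy=6,interpolation=cv2.INTER_CUBIC)[:, :660]
b=cv2.resize(i[155:240,375:475],None,fx=7,fy=7,interpolation=cv2.INTER_CUBIC)
cv2.imwrite('pics/ta.png',a); cv2.imwrite('pics/tb.png',b)
E
```

```text
(no output)
```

View pics/ta.png

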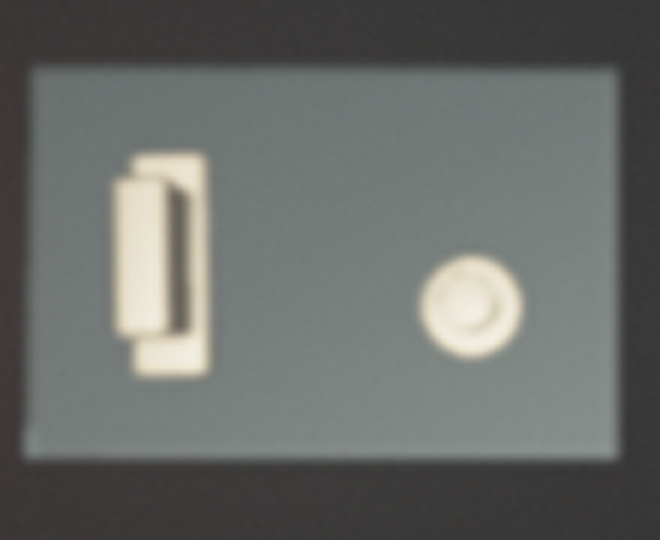

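View pics/tb.png

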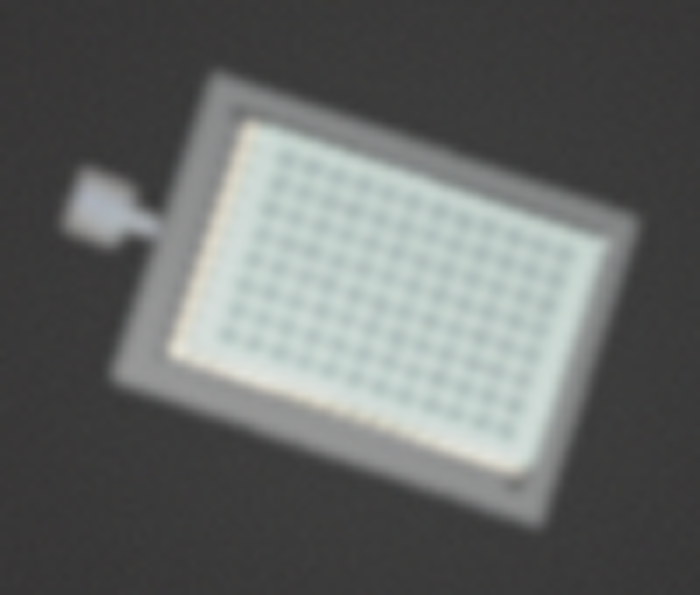

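The crops show the block standing with its foot at (132–210, 153–377) and handle top at (114–167, 179–336). The lid's corners are at about (252,121), (610,240), (530,468) and (182,350), and the knob is at the left (+y) end.

```bash
python3 - <<'E'
from h import *
def A(x,y,z): return ray('top',(x+.5)/6-.5+225,(y+.5)/6-.5+155,z)
def B(x,y,z): return ray('top',(x+.5)/7-.5+375,(y+.5)/7-.5+155,z)
f=[A(*p,.017) for p in((132,153),(207,153),(210,377),(132,377))]
h=[A(*p,.088) for p in((114,178),(167,178),(169,335),(117,337))]
m=[A(*p,.003) for p in((33,66),(618,66),(620,459),(24,459))]
l=[B(*p,.049) for p in((252,121),(610,240),(530,468),(182,350))]
w=[B(*p,.024) for p in((218,72),(640,215),(545,527),(112,377))]
for n,q in zip('fhmlw',(f,h,m,l,w)):
    q=np.array(q); e=q[1]-q[0]+q[2]-q[3]; print(n,q.mean(0).round(4),'yaw of -y axis',np.arctan2(e[0],-e[1]).round(3), np.linalg.norm(np.roll(q,-1,0)-q,axis=1).round(4))
print('tamper',A(470,306,.017),A(472,303,.083))
print(ctrl.camera('wrist')['hand_eye'].round(4))
E
```

```text
f [0.4884 0.2888 0.017 ] yaw of -y axis 0.023 [0.0303 0.0907 0.0314 0.0906]
h [0.4885 0.2888 0.088 ] yaw of -y axis 0.043 [0.0199 0.0591 0.0194 0.0598]
m [0.4917 0.2279 0.003 ] yaw of -y axis 0.023 [0.2405 0.1617 0.2435 0.1611]
l [ 0.502  -0.1352  0.049 ] yaw of -y axis -0.301 [0.1276 0.082  0.1239 0.0812]
w [ 0.5022 -0.1371  0.024 ] yaw of -y axis -0.307 [0.1547 0.1135 0.1584 0.1124]
tamper [0.4746 0.1673 0.017 ] [0.4741 0.1645 0.083 ]
[[ 7.000e-04  9.690e-01  2.470e-01  7.060e-02]
 [ 1.000e+00 -7.000e-04 -3.000e-04  5.000e-04]
 [-2.000e-04  2.470e-01 -9.690e-01 -1.543e-01]
 [ 0.000e+00  0.000e+00  0.000e+00  1.000e+00]]
```

Emit:
{"fn": "apply_moves", "kwargs": {
  "deltas": [
    [0, 2.6, -2.1, -0.3, 0, 0, 0.045],
    [0, 2.6, -2.1, -0.3, 0, 0, 0.045],
    [0, 2.6, -2.1, -0.3, 0, 0, 0.045],
    [0, 2.6, -2.1, -0.3, 0, 0, 0.045],
    [0, 2.6, -2.1, -0.3, 0, 0, 0.045],
    [0, 2.6, -2.1, -0.3, 0, 0, 0.045],
    [0, 2.6, -2.1, -0.3, 0, 0, 0.045],
    [0, 2.6, -2.1, -0.3, 0, 0, 0.045],
    [0, 2.6, -2.1, -0.3, 0, 0, 0.045],
    [0, 2.6, -2.1, -0.3, 0, 0, 0.045]
  ],
  "grip_force": 40
}}

```text
time_s: 1.15
ee_pos: [0.486, 0.2907, 0.2001]
eef_rot: [-3.141, -0.0, -3.112]
force: [-0.2, 0.1, 0.2]
grip_width: 0.0941
grip_force: 0.0
```

Emit:
{"fn": "apply_moves", "kwargs": {
  "deltas": [
    [0, 0, 0, 0, 0, 0, 0],
    [0, 0, 0, 0, 0, 0, 0]
  ]
}}

```text
time_s: 1.35
ee_pos: [0.4852, 0.2914, 0.2]
eef_rot: [-3.141, -0.001, -3.115]
force: [-0.8, -0.1, 0.8]
grip_width: 0.0942
grip_force: 0.0
```

```bash
python3 - <<'E'
from h import *
snap('wrist','w1'); o=ctrl.get_obs(); print(o['ee_pos'],o['eef_rot'],o['force'])
E
```

```text
[0.48480766 0.29195552 0.20024579] [-3.14146516e+00 -5.66269815e-04 -3.11402505e+00] [ 0.24217798 -0.56868463  0.09805991]
```

View pics/w1.png

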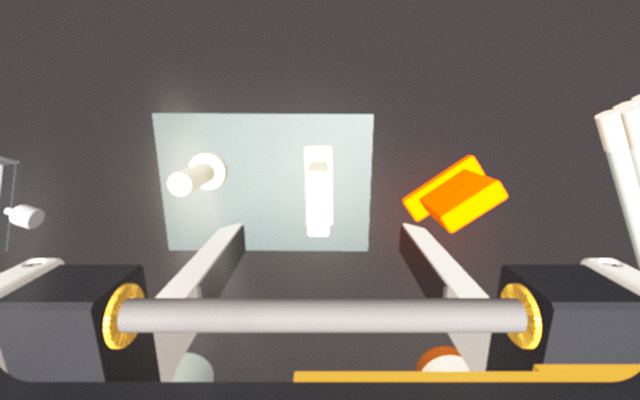

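The wrist view shows the block upright at columns 305–333 and rows 146–237, the tamper to its left and the orange look-alike to its right. Next I'll get the block's exact edges from intensity profiles.

```bash
cat >> h.py <<'E'
from scipy.spatial.transform import Rotation as Ro
def wray(f,u,v,z):
    c=np.load(f'pics/{f}.npz'); T=np.eye(4); T[:3,:3]=Ro.from_euler('xyz',c['rot']).as_matrix(); T[:3,3]=c['ee']
    P=T@c['hand_eye']; d=np.linalg.inv(c['K'])@[u,v,1]; d=P[:3,:3]@[d[0],-d[1],-d[2]]; o=P[:3,3]; return (o+d*(z-o[2])/d[2]).round(4)
E
python3 - <<'E'
from h import *
i=cv2.imread('pics/w1.png'); g=i[...,0].astype(int)
for r in (150,156,170,190,210,225,233): print(r,g[r,298:340])
print(g[140:245,312], np.load('pics/w1.npz').files)
cv2.imwrite('pics/w1c.png',cv2.resize(i[135:250,270:370],None,fx=5,fy=5,interpolation=cv2.INTER_CUBIC))
E
```

```text
150 [227 228 231 227 226 238 253 255 255 255 255 255 255 255 255 255 255 255
 255 255 255 255 255 255 255 255 255 255 255 255 255 255 255 253 238 230
 230 227 230 228 232 229]
156 [229 229 228 229 229 235 251 255 255 255 255 255 255 255 255 255 255 255
 255 255 255 255 255 255 255 255 255 255 255 255 255 255 255 254 238 229
 229 230 230 230 228 229]
170 [226 228 228 227 227 227 240 254 255 251 236 229 230 232 233 232 232 233
 231 232 234 233 235 231 231 233 233 230 224 239 255 255 255 255 244 231
 228 226 225 229 228 228]
190 [223 222 223 224 226 225 230 242 251 255 255 255 255 255 255 255 255 255
 255 255 255 255 255 255 255 255 255 255 255 255 254 255 255 255 246 227
 223 222 224 225 223 225]
210 [218 215 216 215 214 216 217 218 240 255 255 255 255 255 255 255 255 255
 255 255 255 255 255 255 255 255 255 255 255 254 253 255 255 255 247 225
 214 213 220 211 216 218]
225 [209 207 210 208 208 212 206 206 220 245 255 255 255 255 255 255 255 255
 255 255 255 255 255 255 255 255 255 255 255 255 253 245 235 230 219 210
 209 209 206 210 211 204]
233 [205 206 206 205 204 204 206 206 207 234 255 255 255 255 255 255 255 255
 255 255 255 255 255 255 255 255 255 255 255 255 254 239 212 205 205 203
 205 206 202 201 205 203]
[231 231 229 229 226 234 252 255 255 255 255 255 255 255 255 255 255 255
 255 255 255 255 234 222 218 221 220 223 221 221 233 251 255 255 255 255
 255 255 255 255 255 255 255 255 255 255 255 255 255 255 255 255 255 255
 255 255 255 255 255 255 255 255 255 255 255 255 255 255 255 255 255 255
 255 255 255 255 255 255 255 255 255 255 255 255 255 255 255 255 255 255
 255 255 255 255 255 255 240 207 199 199 204 203 202 199 197] ['img', 'K', 'hand_eye', 'ee', 'rot']
```

View pics/w1c.png

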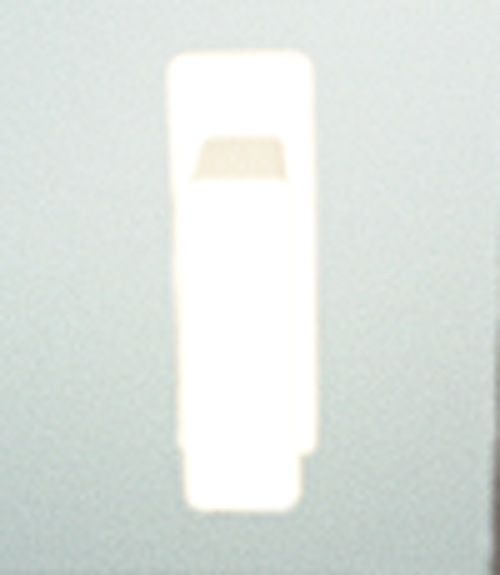

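The enlarged crop shows the handle's top face at columns 308.3–327.3 (row 170.7) to 307–330 (row 237), and the foot's far edge at row 145.5, columns 303.6–332.4.

```bash
python3 - <<'E'
from h import *
for z,ps in((.088,((308,171),(327.3,171),(306.8,236.7),(330,236.7))),(.017,((303.6,146),(332.4,146),(305.8,224),(333.3,225)))):
    q=np.array([wray('w1',*p,z) for p in ps]); print(q[:,:2].tolist(),q.mean(0).round(4))
print('mat',[wray('w1',*p,.003).tolist() for p in((153,113),(374,115),(369,251),(168,250))])
E
```

```text
[[0.4602, 0.279], [0.4598, 0.2955], [0.5201, 0.2789], [0.5196, 0.2999]] [0.4899 0.2883 0.088 ]
[[0.4456, 0.2711], [0.4448, 0.3017], [0.5329, 0.2747], [0.5333, 0.3058]] [0.4892 0.2883 0.017 ]
mat [[0.4161, 0.1076, 0.003], [0.4117, 0.3459, 0.003], [0.57, 0.3506, 0.003], [0.5753, 0.109, 0.003]]
```

Emit:
{"fn": "apply_moves", "kwargs": {
  "deltas": [
    [0, 0.25, -0.2, -1, 0, 0, 0.012],
    [0, 0.2, -0.15, -2, 0, 0, 0],
    [0, 0, 0, -2, 0, 0, 0],
    [0, 0, 0, -2, 0, 0, 0],
    [0, 0, 0, -2, 0, 0, 0],
    [0, 0, 0, -2, 0, 0, 0],
    [0, 0, 0, -1.5, 0, 0, 0],
    [0, 0, 0, -1, 0, 0, 0],
    [0, 0, 0, -0.9, 0, 0, 0],
    [0, 0, 0, -0.5, 0, 0, 0]
  ]
}}

```text
time_s: 2.4
ee_pos: [0.4896, 0.2884, 0.0509]
eef_rot: [-3.142, -0.0, -3.101]
force: [-0.2, 0.0, -0.5]
grip_width: 0.0939
grip_force: 0.0
```

Emit:
{"fn": "apply_moves", "kwargs": {
  "deltas": [
    [0, 0, 0, 0, 0, 0, 0],
    [0, 0, 0, 0, 0, 0, 0]
  ]
}}

```text
time_s: 2.6
ee_pos: [0.4899, 0.2884, 0.0519]
eef_rot: [3.141, 0.001, -3.101]
force: [1.0, -0.1, -0.6]
grip_width: 0.094
grip_force: 0.0
```

Emit:
{"fn": "apply_moves", "kwargs": {
  "deltas": [
    [150, 0, 0, 0, 0, 0, 0],
    [180, 0, 0, 0, 0, 0, 0],
    [200, 0, 0, 0, 0, 0, 0],
    [255, 0, 0, 0, 0, 0, 0],
    [255, 0, 0, 0, 0, 0, 0],
    [255, 0, 0, 0, 0, 0, 0],
    [255, 0, 0, 0, 0, 0, 0],
    [255, 0, 0, 0, 0, 0, 0],
    [255, 0, 0, 0, 0, 0, 0],
    [255, 0, 0, 0, 0, 0, 0]
  ],
  "grip_force": 45
}}

```text
time_s: 3.6
ee_pos: [0.4897, 0.2883, 0.0514]
eef_rot: [-3.142, -0.0, -3.101]
force: [-0.8, -0.6, -0.8]
grip_width: 0.0197
grip_force: 45.0
```

Emit:
{"fn": "apply_moves", "kwargs": {
  "deltas": [
    [255, 0, 0, 0.5, 0, 0, 0],
    [255, 0, 0, 1, 0, 0, 0],
    [255, 0, 0, 2, 0, 0, 0],
    [255, 0, 0, 2.5, 0, 0, 0],
    [255, 0, 0, 2.5, 0, 0, 0],
    [255, 0, 0, 2.5, 0, 0, 0],
    [255, 0, 0, 2.5, 0, 0, 0],
    [255, 0, 0, 2.5, 0, 0, 0],
    [255, 0, 0, 2, 0, 0, 0],
    [255, 0, 0, 1, 0, 0, 0]
  ]
}}

```text
time_s: 4.6
ee_pos: [0.4899, 0.2884, 0.244]
eef_rot: [3.14, 0.003, -3.101]
force: [0.1, 0.4, -2.4]
grip_width: 0.0197
grip_force: 45.0
```

Emit:
{"fn": "apply_moves", "kwargs": {
  "deltas": [
    [255, 0.2, -1.5, 0, 0, 0, -0.02],
    [255, 0.4, -3.0, 0, 0, 0, -0.04],
    [255, 0.5, -3.5, 0, 0, 0, -0.04],
    [255, 0.5, -3.5, 0, 0, 0, -0.04],
    [255, 0.5, -3.5, 0, 0, 0, -0.04],
    [255, 0.5, -3.5, 0, 0, 0, -0.04],
    [255, 0.5, -3.5, 0, 0, 0, -0.04],
    [255, 0.5, -3.5, 0, 0, 0, -0.04],
    [255, 0.3, -2.0, 0, 0, 0, -0.03],
    [255, 0.1, -1.0, 0, 0, 0, -0.014]
  ]
}}

```text
time_s: 5.6
ee_pos: [0.5292, 0.001, 0.2404]
eef_rot: [-3.141, -0.002, 2.834]
force: [0.1, 0.8, -2.1]
grip_width: 0.0203
grip_force: 45.0
```

Emit:
{"fn": "apply_moves", "kwargs": {
  "deltas": [
    [255, 0, 0, 0, 0, 0, 0],
    [255, 0, 0, 0, 0, 0, 0],
    [255, 0, 0, 0, 0, 0, 0]
  ]
}}

```text
time_s: 5.9
ee_pos: [0.5295, 0.0042, 0.2413]
eef_rot: [3.142, -0.0, 2.839]
force: [-0.9, 0.3, -1.6]
grip_width: 0.02
grip_force: 45.0
```

```bash
python3 - <<'E'
from h import *
snap('wrist','w2'); o=ctrl.get_obs(); print(o['ee_pos'],o['eef_rot'],o['force'])
E
```

```text
[0.52955782 0.00417551 0.24138045] [ 3.14153960e+00 -6.59551247e-05  2.83932855e+00] [ 0.02070855 -0.41793274 -1.35976457]
```

View pics/w2.png

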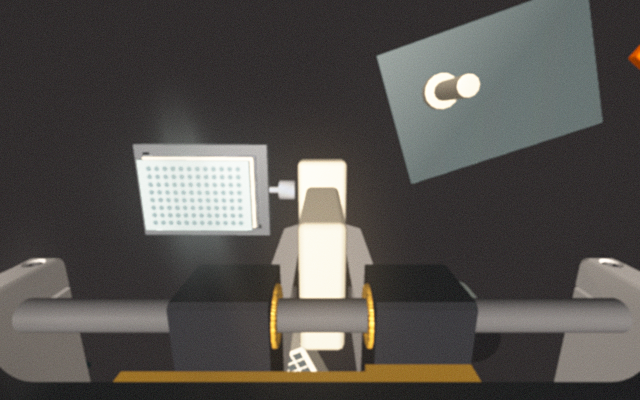

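The wrist view shows the block held square. The lid is at about columns 139–255 and rows 157–231, close to parallel with the tool. I'll enlarge it.

```bash
python3 - <<'E'
import cv2
i=cv2.imread('pics/w2.png')
cv2.imwrite('pics/w2c.png',cv2.resize(i[135:245,125:285],None,fx=5,fy=5,interpolation=cv2.INTER_CUBIC))
E
```

```text
(no output)
```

View pics/w2c.png

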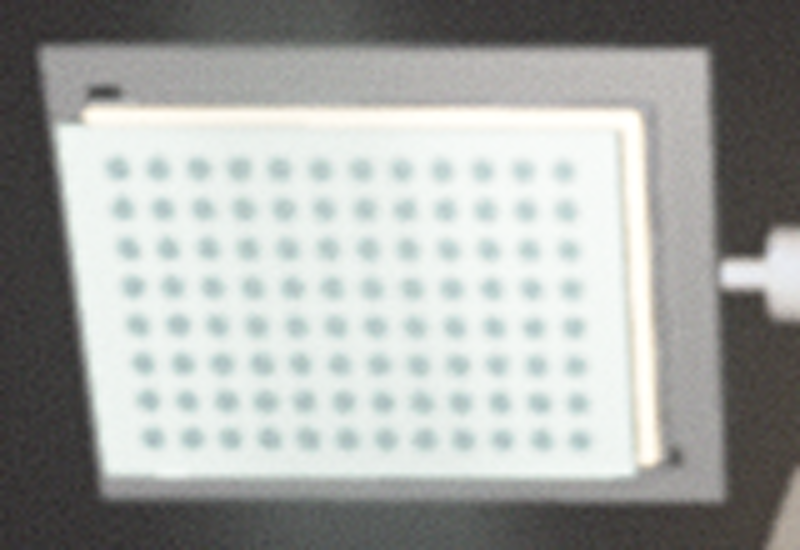

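The lid corners in the crop are (58,124), (616,131), (636,474) and (104,474).

```bash
python3 - <<'E'
from h import *
q=np.array([wray('w2',(x+.5)/5-.5+125,(y+.5)/5-.5+135,.049) for x,y in((58,124),(616,131),(636,474),(104,474))])
print(q.mean(0),np.linalg.norm(np.roll(q,-1,0)-q,axis=1)); e=q[1]-q[0]+q[2]-q[3]; print(np.arctan2(-e[0],e[1]))
e=q[2]-q[1]+q[3]-q[0]; print(np.arctan2(e[1],e[0]))
w=np.array([wray('w2',(x+.5)/5-.5+125,(y+.5)/5-.5+135,.024) for x,y in((40,45),(711,48),(727,500),(104,498))])
print(w.mean(0),np.linalg.norm(np.roll(w,-1,0)-w,axis=1)); e=w[1]-w[0]+w[2]-w[3]; print(np.arctan2(-e[0],e[1]))
g=[wray('w2',(x+.5)/5-.5+125,(y+.5)/5-.5+135,.049) for x,y in((118,168),(566,170),(581,439),(153,438))]; print(np.mean(g,0))
E
```

```text
[ 0.502875 -0.1372    0.049   ] [0.12282606 0.08021222 0.12401681 0.08174625]
-0.3082984510839365
-0.3086679186835512
[ 0.50315  -0.136725  0.024   ] [0.15648795 0.11230232 0.15633237 0.11246262]
-0.3058788714048523
[ 0.50315  -0.137125  0.049   ]
```

Emit:
{"fn": "apply_moves", "kwargs": {
  "deltas": [
    [255, -0.1, -1.0, 0, 0, 0, -0.003],
    [255, -0.3, -2.0, 0, 0, 0, 0],
    [255, -0.4, -2.75, 0, 0, 0, 0],
    [255, -0.3, -2.5, -1, 0, 0, 0],
    [255, -0.2, -1.5, -2, 0, 0, 0],
    [255, 0, 0, -2.5, 0, 0, 0],
    [255, 0, 0, -2.5, 0, 0, 0],
    [255, 0, 0, -2.5, 0, 0, 0],
    [255, 0, 0, -1.5, 0, 0, 0],
    [255, 0, 0, -0.6, 0, 0, 0]
  ]
}}

```text
time_s: 6.95
ee_pos: [0.516, -0.0943, 0.114]
eef_rot: [-3.141, -0.002, 2.835]
force: [-0.2, 0.6, -1.6]
grip_width: 0.0198
grip_force: 45.0
```

Emit:
{"fn": "apply_moves", "kwargs": {
  "deltas": [
    [255, 0, 0, 0, 0, 0, 0],
    [255, 0, 0, 0, 0, 0, 0],
    [255, 0, 0, 0, 0, 0, 0]
  ]
}}

```text
time_s: 7.25
ee_pos: [0.5171, -0.0944, 0.1164]
eef_rot: [3.142, 0.002, 2.835]
force: [-0.0, 0.0, -1.8]
grip_width: 0.0196
grip_force: 45.0
```

Emit:
{"fn": "apply_moves", "kwargs": {
  "deltas": [
    [255, -0.05, 0.1, -0.4, 0, 0, 0],
    [255, 0, 0, -0.4, 0, 0, 0],
    [255, 0, 0, -0.3, 0, 0, 0],
    [255, 0, 0, -0.2, 0, 0, 0],
    [255, 0, 0, -0.2, 0, 0, 0],
    [255, 0, 0, -0.2, 0, 0, 0],
    [255, 0, 0, -0.2, 0, 0, 0],
    [255, 0, 0, 0, 0, 0, 0],
    [255, 0, 0, 0, 0, 0, 0]
  ]
}}

```text
time_s: 8.15
ee_pos: [0.5162, -0.0932, 0.0967]
eef_rot: [-3.142, 0.0, 2.835]
force: [-1.9, 0.3, 2.7]
grip_width: 0.0202
grip_force: 45.0
```

Emit:
{"fn": "apply_moves", "kwargs": {
  "deltas": [
    [255, 0, 0, 0, 0, 0, 0],
    [255, 0, 0, 0, 0, 0, 0]
  ]
}}

```text
time_s: 8.35
ee_pos: [0.5162, -0.0933, 0.0966]
eef_rot: [-3.142, 0.0, 2.835]
force: [-1.9, 0.3, 2.2]
grip_width: 0.0199
grip_force: 45.0
```

Emit:
{"fn": "apply_moves", "kwargs": {
  "deltas": [
    [255, 0, 0, -0.1, 0, 0, 0],
    [255, 0, 0, -0.1, 0, 0, 0],
    [255, 0, 0, -0.1, 0, 0, 0],
    [255, 0, 0, -0.1, 0, 0, 0],
    [255, 0, 0, -0.1, 0, 0, 0],
    [255, 0, 0, -0.05, 0, 0, 0],
    [255, 0, 0, 0, 0, 0, 0],
    [255, 0, 0, 0, 0, 0, 0],
    [255, 0, 0, 0, 0, 0, 0]
  ]
}}

```text
time_s: 9.25
ee_pos: [0.5162, -0.0932, 0.0912]
eef_rot: [-3.142, 0.0, 2.835]
force: [-1.8, 0.5, 6.7]
grip_width: 0.0199
grip_force: 45.0
```

Emit:
{"fn": "apply_moves", "kwargs": {
  "deltas": [
    [255, 0, 0, 0, 0, 0, 0],
    [255, 0, 0, 0, 0, 0, 0]
  ]
}}

```text
time_s: 9.45
ee_pos: [0.5162, -0.0932, 0.0912]
eef_rot: [-3.142, 0.0, 2.835]
force: [-2.8, 0.5, 6.6]
grip_width: 0.0198
grip_force: 45.0
```

Emit:
{"fn": "apply_moves", "kwargs": {
  "deltas": [
    [255, 0, 0, -0.04, 0, 0, 0],
    [255, 0, 0, -0.04, 0, 0, 0],
    [255, 0, 0, 0, 0, 0, 0],
    [255, 0, 0, 0, 0, 0, 0]
  ]
}}

```text
time_s: 9.85
ee_pos: [0.5162, -0.0932, 0.0904]
eef_rot: [3.142, 0.0, 2.835]
force: [-3.7, 1.4, 8.2]
grip_width: 0.0195
grip_force: 45.0
```

Emit:
{"fn": "apply_moves", "kwargs": {
  "deltas": [
    [255, -0.015, -0.048, 0, 0, 0, 0],
    [255, -0.03, -0.095, 0, 0, 0, 0],
    [255, -0.045, -0.143, 0, 0, 0, 0],
    [255, -0.045, -0.143, 0, 0, 0, 0],
    [255, -0.045, -0.143, 0, 0, 0, 0],
    [255, -0.045, -0.143, 0, 0, 0, 0],
    [255, -0.045, -0.143, 0, 0, 0, 0],
    [255, -0.045, -0.143, 0, 0, 0, 0]
  ]
}}

```text
time_s: 10.65
ee_pos: [0.5137, -0.1029, 0.0907]
eef_rot: [3.141, 0.002, 2.835]
force: [1.2, 4.0, 8.2]
grip_width: 0.0194
grip_force: 45.0
```

Emit:
{"fn": "apply_moves", "kwargs": {
  "deltas": [
    [255, -0.045, -0.143, 0, 0, 0, 0],
    [255, -0.045, -0.143, 0, 0, 0, 0],
    [255, -0.045, -0.143, 0, 0, 0, 0],
    [255, -0.045, -0.143, 0, 0, 0, 0],
    [255, -0.045, -0.143, 0, 0, 0, 0],
    [255, -0.045, -0.143, 0, 0, 0, 0],
    [255, -0.045, -0.143, 0, 0, 0, 0],
    [255, -0.045, -0.143, 0, 0, 0, 0],
    [255, -0.045, -0.143, 0, 0, 0, 0],
    [255, -0.045, -0.143, 0, 0, 0, 0]
  ]
}}

```text
time_s: 11.65
ee_pos: [0.5092, -0.1172, 0.0907]
eef_rot: [3.141, 0.002, 2.835]
force: [1.2, 3.6, 8.0]
grip_width: 0.0202
grip_force: 45.0
```

Emit:
{"fn": "apply_moves", "kwargs": {
  "deltas": [
    [255, -0.045, -0.143, 0, 0, 0, 0],
    [255, -0.045, -0.143, 0, 0, 0, 0],
    [255, -0.045, -0.143, 0, 0, 0, 0],
    [255, -0.045, -0.143, 0, 0, 0, 0],
    [255, -0.045, -0.143, 0, 0, 0, 0],
    [255, -0.045, -0.143, 0, 0, 0, 0],
    [255, -0.045, -0.143, 0, 0, 0, 0],
    [255, -0.045, -0.143, 0, 0, 0, 0],
    [255, -0.045, -0.143, 0, 0, 0, 0],
    [255, -0.045, -0.143, 0, 0, 0, 0]
  ]
}}

```text
time_s: 12.65
ee_pos: [0.5047, -0.1316, 0.0907]
eef_rot: [3.141, 0.002, 2.835]
force: [1.6, 4.4, 7.1]
grip_width: 0.0198
grip_force: 45.0
```

Emit:
{"fn": "apply_moves", "kwargs": {
  "deltas": [
    [255, -0.045, -0.143, 0, 0, 0, 0],
    [255, -0.045, -0.143, 0, 0, 0, 0],
    [255, -0.045, -0.143, 0, 0, 0, 0],
    [255, -0.045, -0.143, 0, 0, 0, 0],
    [255, -0.045, -0.143, 0, 0, 0, 0],
    [255, -0.045, -0.143, 0, 0, 0, 0],
    [255, -0.045, -0.143, 0, 0, 0, 0],
    [255, -0.045, -0.143, 0, 0, 0, 0],
    [255, -0.045, -0.143, 0, 0, 0, 0],
    [255, -0.045, -0.143, 0, 0, 0, 0]
  ]
}}

```text
time_s: 13.65
ee_pos: [0.5002, -0.1459, 0.0907]
eef_rot: [3.141, 0.002, 2.835]
force: [1.8, 3.4, 7.3]
grip_width: 0.0199
grip_force: 45.0
```

Emit:
{"fn": "apply_moves", "kwargs": {
  "deltas": [
    [255, -0.045, -0.143, 0, 0, 0, 0],
    [255, -0.045, -0.143, 0, 0, 0, 0],
    [255, -0.045, -0.143, 0, 0, 0, 0],
    [255, -0.045, -0.143, 0, 0, 0, 0],
    [255, -0.045, -0.143, 0, 0, 0, 0],
    [255, -0.045, -0.143, 0, 0, 0, 0],
    [255, -0.045, -0.143, 0, 0, 0, 0],
    [255, -0.045, -0.143, 0, 0, 0, 0],
    [255, -0.045, -0.143, 0, 0, 0, 0],
    [255, -0.045, -0.143, 0, 0, 0, 0]
  ]
}}

```text
time_s: 14.65
ee_pos: [0.4957, -0.1602, 0.0906]
eef_rot: [3.141, 0.002, 2.835]
force: [2.4, 4.4, 7.3]
grip_width: 0.0194
grip_force: 45.0
```

Emit:
{"fn": "apply_moves", "kwargs": {
  "deltas": [
    [255, -0.045, -0.143, 0, 0, 0, 0],
    [255, -0.045, -0.143, 0, 0, 0, 0],
    [255, -0.045, -0.143, 0, 0, 0, 0],
    [255, -0.045, -0.143, 0, 0, 0, 0],
    [255, -0.045, -0.143, 0, 0, 0, 0],
    [255, -0.045, -0.143, 0, 0, 0, 0],
    [255, -0.045, -0.143, 0, 0, 0, 0],
    [255, -0.045, -0.143, 0, 0, 0, 0]
  ]
}}

```text
time_s: 15.45
ee_pos: [0.4921, -0.1716, 0.0906]
eef_rot: [3.141, 0.002, 2.835]
force: [1.2, 4.2, 7.4]
grip_width: 0.0198
grip_force: 45.0
```

Emit:
{"fn": "apply_moves", "kwargs": {
  "deltas": [
    [255, -0.045, -0.143, 0, 0, 0, 0],
    [255, -0.045, -0.143, 0, 0, 0, 0],
    [255, -0.045, -0.143, 0, 0, 0, 0],
    [255, -0.045, -0.143, 0, 0, 0, 0],
    [255, -0.045, -0.143, 0, 0, 0, 0],
    [255, -0.03, -0.095, 0, 0, 0, 0],
    [255, -0.015, -0.048, 0, 0, 0, 0],
    [255, 0, 0, 0, 0, 0, 0],
    [255, 0, 0, 0, 0, 0, 0]
  ]
}}

```text
time_s: 16.35
ee_pos: [0.4894, -0.1803, 0.0906]
eef_rot: [3.141, 0.002, 2.835]
force: [1.3, 3.9, 6.5]
grip_width: 0.0197
grip_force: 45.0
```

Emit:
{"fn": "apply_moves", "kwargs": {
  "deltas": [
    [255, 0, 0, 0.1, 0, 0, 0],
    [255, 0, 0, 0.1, 0, 0, 0],
    [255, 0, 0, 0.1, 0, 0, 0],
    [255, 0, 0, 0.1, 0, 0, 0],
    [255, 0, 0, 0.1, 0, 0, 0],
    [255, 0, 0, 0.1, 0, 0, 0],
    [255, 0, 0, 0.2, 0, 0, 0],
    [255, 0, 0, 0.4, 0, 0, 0],
    [255, 0, 0, 0.8, 0, 0, 0],
    [255, 0, 0, 1.5, 0, 0, 0]
  ]
}}

```text
time_s: 17.35
ee_pos: [0.4881, -0.1803, 0.1249]
eef_rot: [3.141, -0.002, 2.835]
force: [1.0, -0.3, -2.4]
grip_width: 0.0194
grip_force: 45.0
```

Emit:
{"fn": "apply_moves", "kwargs": {
  "deltas": [
    [255, 0, 0, 2.5, 0, 0, 0],
    [255, 0, 0, 3, 0, 0, 0],
    [255, 0, 0, 3, 0, 0, 0],
    [255, 0, 1, 2, 0, 0, 0],
    [255, 0, 2, 1, 0, 0, 0.03],
    [255, 0, 3, 0, 0, 0, 0.03],
    [255, 0, 3, 0, 0, 0, 0.03],
    [255, 0, 3, 0, 0, 0, 0.03],
    [255, 0, 3, 0, 0, 0, 0.03],
    [255, 0, 3, 0, 0, 0, 0.03]
  ]
}}

```text
time_s: 18.35
ee_pos: [0.4883, 0.0007, 0.2405]
eef_rot: [-3.141, -0.0, 3.016]
force: [0.6, -0.0, -2.7]
grip_width: 0.0195
grip_force: 45.0
```

Emit:
{"fn": "apply_moves", "kwargs": {
  "deltas": [
    [255, 0, 3, 0, 0, 0, 0.02],
    [255, 0, 3, 0, 0, 0, 0.02],
    [255, 0, 3, 0, 0, 0, 0.02],
    [255, 0, 3, 0, 0, 0, 0.02],
    [255, 0, 3, 0, 0, 0, 0.02],
    [255, 0, 3, 0, 0, 0, 0.02],
    [255, 0, 3, 0, 0, 0, 0.017],
    [255, 0, 3, 0, 0, 0, 0],
    [255, 0, 2.5, 0, 0, 0, 0],
    [255, 0, 1.5, 0, 0, 0, 0]
  ]
}}

```text
time_s: 19.35
ee_pos: [0.4883, 0.281, 0.2403]
eef_rot: [-3.141, -0.0, -3.13]
force: [0.5, -0.3, -2.9]
grip_width: 0.0196
grip_force: 45.0
```

Emit:
{"fn": "apply_moves", "kwargs": {
  "deltas": [
    [255, 0, 0, 0, 0, 0, 0],
    [255, 0, 0, 0, 0, 0, 0],
    [255, 0, 0, 0, 0, 0, 0]
  ]
}}

```text
time_s: 19.65
ee_pos: [0.4889, 0.2785, 0.2403]
eef_rot: [-3.141, -0.0, -3.132]
force: [-1.8, 0.0, -2.0]
grip_width: 0.0194
grip_force: 45.0
```

Emit:
{"fn": "apply_moves", "kwargs": {
  "deltas": [
    [255, 0.05, 0.5, -1, 0, 0, 0.03],
    [255, 0, 0.5, -2, 0, 0, 0],
    [255, 0, 0, -2.5, 0, 0, 0],
    [255, 0, 0, -2.5, 0, 0, 0],
    [255, 0, 0, -2.5, 0, 0, 0],
    [255, 0, 0, -2.5, 0, 0, 0],
    [255, 0, 0, -2, 0, 0, 0],
    [255, 0, 0, -1.5, 0, 0, 0],
    [255, 0, 0, -0.8, 0, 0, 0],
    [255, 0, 0, -0.4, 0, 0, 0]
  ]
}}

```text
time_s: 20.65
ee_pos: [0.4892, 0.2894, 0.0626]
eef_rot: [-3.141, -0.0, -3.101]
force: [0.2, 0.7, -2.6]
grip_width: 0.0199
grip_force: 45.0
```

Emit:
{"fn": "apply_moves", "kwargs": {
  "deltas": [
    [255, 0, 0, 0, 0, 0, 0],
    [255, 0, 0, 0, 0, 0, 0]
  ]
}}

```text
time_s: 20.85
ee_pos: [0.4896, 0.2897, 0.0639]
eef_rot: [3.141, 0.001, -3.101]
force: [0.2, -0.8, -1.6]
grip_width: 0.0197
grip_force: 45.0
```

Above the mat by about 12 mm; lowering gently to contact.

Emit:
{"fn": "apply_moves", "kwargs": {
  "deltas": [
    [255, 0, -0.1, -0.3, 0, 0, 0],
    [255, 0, 0, -0.3, 0, 0, 0],
    [255, 0, 0, -0.2, 0, 0, 0],
    [255, 0, 0, -0.15, 0, 0, 0],
    [255, 0, 0, -0.1, 0, 0, 0],
    [255, 0, 0, -0.05, 0, 0, 0],
    [255, 0, 0, 0, 0, 0, 0],
    [255, 0, 0, 0, 0, 0, 0]
  ]
}}

```text
time_s: 21.65
ee_pos: [0.4893, 0.2886, 0.0522]
eef_rot: [3.142, 0.0, -3.101]
force: [-0.2, -0.2, -2.1]
grip_width: 0.0196
grip_force: 45.0
```

Emit:
{"fn": "apply_moves", "kwargs": {
  "deltas": [
    [255, 0, 0, -0.05, 0, 0, 0],
    [255, 0, 0, 0, 0, 0, 0]
  ]
}}

```text
time_s: 21.85
ee_pos: [0.4892, 0.2885, 0.0516]
eef_rot: [-3.142, -0.0, -3.101]
force: [-0.1, 0.1, -2.3]
grip_width: 0.0201
grip_force: 45.0
```

Emit:
{"fn": "apply_moves", "kwargs": {
  "deltas": [
    [255, 0, 0, -0.03, 0, 0, 0],
    [255, 0, 0, -0.03, 0, 0, 0],
    [255, 0, 0, 0, 0, 0, 0]
  ]
}}

```text
time_s: 22.15
ee_pos: [0.4893, 0.2886, 0.0514]
eef_rot: [-3.142, 0.0, -3.101]
force: [-1.8, -1.4, 5.5]
grip_width: 0.0199
grip_force: 45.0
```

On the mat. Opening gradually, then retreating.

Emit:
{"fn": "apply_moves", "kwargs": {
  "deltas": [
    [195, 0, 0, 0.03, 0, 0, 0],
    [190, 0, 0, 0, 0, 0, 0],
    [180, 0, 0, 0, 0, 0, 0],
    [150, 0, 0, 0, 0, 0, 0],
    [100, 0, 0, 0, 0, 0, 0],
    [50, 0, 0, 0, 0, 0, 0],
    [50, 0, 0, 0, 0, 0, 0],
    [50, 0, 0, 0, 0, 0, 0]
  ]
}}

```text
time_s: 22.95
ee_pos: [0.4892, 0.2886, 0.0513]
eef_rot: [-3.142, 0.0, -3.101]
force: [-0.5, 0.5, 0.3]
grip_width: 0.0643
grip_force: 0.0
```

Emit:
{"fn": "apply_moves", "kwargs": {
  "deltas": [
    [50, 0, 0, 0.5, 0, 0, 0],
    [50, 0, 0, 1.5, 0, 0, 0],
    [50, 0, 0, 2.5, 0, 0, 0],
    [50, 0, 0, 2.5, 0, 0, 0],
    [50, 0, 0, 2.5, 0, 0, 0],
    [50, 0, 0, 2.5, 0, 0, 0],
    [50, 0, 0, 2.0, 0, 0, 0],
    [50, 0, 0, 1, 0, 0, 0],
    [50, 0, 0, 0, 0, 0, 0],
    [50, 0, 0, 0, 0, 0, 0]
  ]
}}

```text
time_s: 23.95
ee_pos: [0.489, 0.2884, 0.2008]
eef_rot: [-3.141, -0.001, -3.101]
force: [-0.3, -0.3, 0.6]
grip_width: 0.0755
grip_force: 0.0
```

```bash
python3 - <<'E'
from h import *
snap('scene','s2'); o=ctrl.get_obs(); print(o['ee_pos'],o['grip_width'],o['force'])
i=cv2.imread('pics/s2.png'); cv2.imwrite('pics/s2c.png',cv2.resize(i[120:310,150:430],None,fx=2.8,fy=2.8))
E
```

```text
[0.4888787  0.28836948 0.20037867] 0.07543260271900092 [-0.52550548  0.15209825 -0.05511698]
```

View pics/s2c.png

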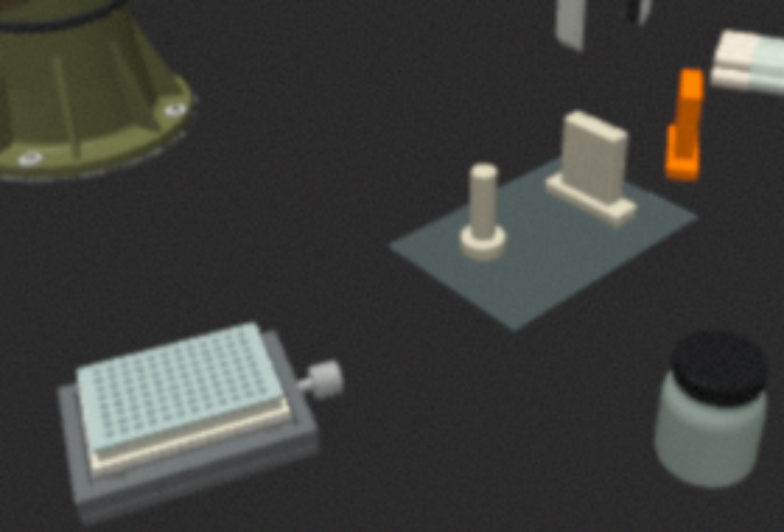

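The block stands upright on the mat at about (590,170), the tamper is untouched at (482,215), the plate has sprung back level with its lid on, and the gripper is clear above.

```bash
python3 -c "from station import ctrl; print(ctrl.hand_in())"
```

```text
the job is handed in; nothing more can be done
None
```

I swept the block along the lid from the knob end to the far end at about 15 mm/s, with readings putting the press at about 8–10 N (half travel is 9.3 N); it's back upright on the mat, the tamper wasn't touched, and the job was handed in at about 24 s.

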